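# Slide box into the empty bay of a dry store

### The arm

A 7-joint arm with a two-finger parallel gripper is mounted at the origin on the work surface. World frame = base frame: x ahead of the robot, y to its left, z up, the work surface at z = 0. Lengths are in m, angles in rad, forces in N, time in s.
With the tool pointing down it reaches from about 0.425 to 0.95 m from the base axis. Payload 4.7 kg.
Tool frame: the origin (TCP) lies on the centre line of the jaws, within the pads' length; the fingertips stand robot.nose_length ahead of it and the grasp point (between the pads) lies 8 mm behind it (robot.nose_length is the distance from the TCP to the fingertips, in m); z points along the fingers, y is the line along which they close (so a half turn about z gives the same grasp; the last joint's range is limited). The gripper opens to 85 mm and grips with 20 to 120 N. Pads are 22 mm wide; open, the fingers measure 114 mm over their backs; the gripper's body (76 mm by 85 mm) begins 54 mm behind the grasp point. The pads swing forward as they close: fully open they stand 13 mm farther back than shut.
Start: joints at [-1.236, 0.469, -0.049, 1.532, 0.024, 1.141, -0.082], TCP at [0.24, 0.631, 0.205] pointing down, gripper open.
Joint ranges: [-2.59, 2.59], [-0.33, 1.99], [-1.39, 1.29], [0.1, 2.45], [-1.04, 4.18], [0.21, 1.99], [-2.66, 2.66]. Speed limits (rad/s): [2.57, 2.57, 3.14, 3.14, 3.14, 3.14, 3.14].

### API

Orientations are given as [roll, pitch, yaw] about the fixed x, y, z axes, in that order (R = Rz(yaw) Ry(pitch) Rx(roll)).
In Python, from plant import robot gives the robot as it stands. Calls block until the motion is done:
- robot.goto(position, orientation): joint-space move of the TCP to a pose.
- robot.move_straight(position, vel=0.15, attitude=None, contact_N=None): straight line of the TCP; attitude=None keeps the orientation; vel is the mean speed in m/s. With contact_N (N) it stops when the force on the tool has changed by that much, and returns True; else False.
- robot.move_joints(angles): joint-space move.
- robot.grip(opening, strength=None): opening from 0.0 (shut) to 1.0 (fully open); strength is the grip in N (None keeps the last); returns when the fingers have stopped.
- robot.sleep(seconds).
- robot.inverse_kinematics(position, orientation): joint angles nearest the present ones, or None.
- robot.sense(): the state.
- robot.grab_frame(name): name is "side" or "top"; returns a dict with "image" (400x640x3 uint8, red, green, blue), "range_z" (400x640 float32, m along the optical axis (not along the pixel's ray), 0 where there is no reading), "fx", "fy", "cx", "cy" (pixels), "R" (3x3) and "t" (3): a world point X has camera coordinates R X + t. Camera axes: x right, y down, z forward; pixel columns grow to the right and rows downward; lengths in m; the calibration is good to about 2 mm. A picture is of the moment at which its call begins.
A pose or a line that the arm cannot do raises robot.IKError and nothing moves.
- robot.close_job(): hands the job in; it is judged then, once.
The state is a dict: "t": time; "joint_pos": joint angles; "joint_velocities": joint speeds; "effort": joint torques, N m; "tcp_pos": TCP position; "tcp_rot": TCP orientation; "wrist_force": force on the tool from outside, world axes, zero at the start; "torque": the same for the moment, N m; "opening": opening from 0.0 (shut) to 1.0 (fully open); "gripper_force": force on a finger pad.
Only numpy, scipy, OpenCV 4.12 (cv2) and the standard library are available. Lean on these libraries where they do the work, as an engineer would, in place of code of your own. Each camera call takes 0.05 s, during which the arm holds its last target. There are 200 camera calls.

### The job

Put the slide box that lies on the steel loading deck away in the dry store. It is not to be gripped or lifted, only slid along the deck with the fingers: line it up with the bay that is still empty, push it in under that bay's hanging flap until it runs down the rollers to the back, then draw the fingers out so that the flap swings shut behind it. Leave the bay that is already full, and everything else on the bench, alone.

Things in the scene. Friction and masses are not known exactly. Their poses are not given: they have to be found in the camera images.
- slide_box: Closed blue plastic slide box lying on the loading deck, roughly in front of the partition between the bays: 98 mm (x) by 84 mm (y), 35 mm high, smooth upright sides, 0.20 to 0.33 kg. Origin: centre of its underside, z up; +x points to the bays within about 20 degrees. The end to push on (-x) has a thin steel clasp.
- dry_store: Fixed dry store. Origin: on the bench under the line of the flaps, midway between the bays; +x into the bays. Level steel loading deck, top 45 mm above the bench, 300 mm wide (y), without rims, from 210 mm in front of the flaps to 25 mm behind them. The bays stand behind it at y = +60 and -60 mm; the white unit behind them is 100 mm high.
- empty_bay: The clear acrylic bay with nothing in it, left or right. Origin: at deck height in the middle of the mouth, under the flap's hinge; +x into the bay, z up. Clear width 97 mm, walls 4 mm: the box has 6 mm to spare each side. Roof top 72 mm above the deck. The end stop is 156 mm behind the flap.
- full_bay: The other bay, equal in every way, which already holds a slide box. Origin and axes as for the empty bay.
- empty_flap (a joint): Empty bay's hanging flap, rad: 0 shut, grows as its lower edge is pushed inwards, to 1.4. Opens inwards only, on a hinge 66 mm above the deck; falls shut by its own weight (25 g). 94 mm wide, 3 mm thick, lower edge 6 mm above the deck. The box pushes it open; it rests on the box, then on fingers left in the mouth, and shuts when they leave.
- full_flap (a joint): The same for the flap of the full bay; it stays shut.
- empty_flap_edge (a point): Middle of the lower edge of the empty bay's flap, 60 mm below its hinge; it moves with the flap.
- stored_box: An equal slide box already at the end stop of the full bay, lying on its rollers. Origin: centre of its underside. To be left alone.
- coverslip_box: Small clear box 46 x 34 x 14 mm lying on the full bay's roof. Origin: centre of its underside. To be left alone.
- oil_bottle: Small amber bottle, 30 mm wide, 75 mm high, standing on the bench beside the dry store. Origin: centre of its underside. To be left alone.
- forceps: Steel forceps 130 mm long, 8 mm high, lying on the bench beside the dry store. Origin: on the bench under their middle, x along them. To be left alone.
- dish_stack: Stack of three Petri dishes, 57 mm wide, 42 mm high, on the bench. Origin: centre of its underside. To be left alone.
- tube_rack: White tube rack with small tubes, 100 x 52 mm, 46 mm high, on the bench. Origin: centre of its underside. To be left alone.
- wash_bottle: White wash bottle with a bent spout, 62 mm wide, 180 mm high, on the bench. Origin: centre of its underside. To be left alone.
- empty_bay_mouth (a point): Middle of the empty bay's mouth, 30 mm above the deck; axes as the bay. A lintel just in front of the hinge (bay x from -7.5 to -2.5 mm) leaves 60 mm clear height. Two aluminium guide cheeks, 22 mm high, flare from 97 mm apart at the flap to about 114 mm apart 25 mm in front of it.
- empty_bay_rollers (a point): Top of the first roller in the empty bay, level with the deck, 35 mm behind the flap. From here easy-running rollers slope down 11 degrees to the end stop: once more than half the box (say 55 mm) is beyond this point it tips onto them and runs down to the stop by itself, its near end then about 55 mm behind the flap.
Things that resemble listed ones, but are neither listed nor needed, are in the scene too. What is shaped like the slide_box but brown or green is not meant.

How it is judged:
By the outcome, as a careful person would: the job done as asked, in the order asked, and still so for the second after the job is handed in, with the robot touching nothing.
It also fails if it takes over 54 s, if anything falls off the work surface, if the arm or the gripper's body presses on something with over 40 N, if the wrist force passes 120 N, or if a joint passes its speed limit or range.

## Working session

There is one attempt and no reset: what is moved stays moved. The work goes in short steps, each a Python script; the robot and the scene stay as the last script left them, time stands still between calls to the robot, and variables do not carry over. Pictures are saved under pics/ and viewed, at most 10 in all, crops included, and the job is handed in when it is done.

```bash
mkdir -p pics; ls
python3 - <<'E'
from plant import robot
import cv2,numpy as np,pickle
for n in("top","side"):
    f=robot.grab_frame(n); pickle.dump(f,open(f"pics/{n}0.pkl","wb"))
    cv2.imwrite(f"pics/{n}0.png",f["image"][:,:,::-1]); print(n,f["fx"],f["cx"],f["cy"],-f["R"].T@f["t"],f["R"].round(3).tolist())
s=robot.sense(); print(robot.nose_length,s["t"],s["tcp_pos"],s["tcp_rot"],s["opening"])
E
```

```text
pics
top 432.100658809476 325.8080862264522 204.40207415521596 [0.3713337  0.0095615  1.24482425] [[0.01, -1.0, 0.004], [-0.994, -0.011, -0.112], [0.112, -0.003, -0.994]]
side 510.49877703880765 314.7737424149039 204.72911409023703 [-0.0840233  -0.92374395  1.01506547] [[0.859, -0.512, 0.02], [-0.322, -0.57, -0.756], [0.399, 0.643, -0.654]]
0.011 0.1 [0.23998452 0.63030383 0.2036662 ] [-3.13985369e+00  7.18273561e-05  2.77786479e+00] 1.0003155360773512
```

View pics/top0.png

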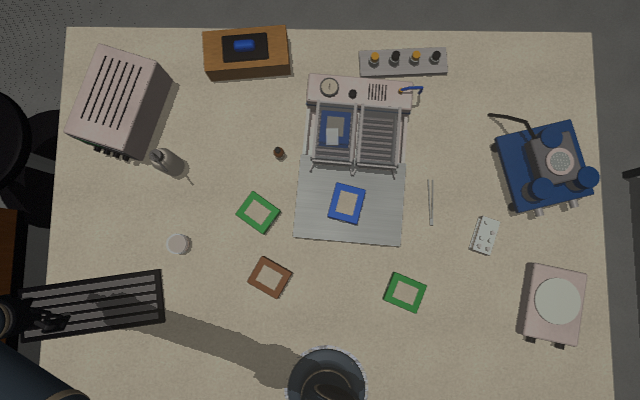

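View pics/side0.png

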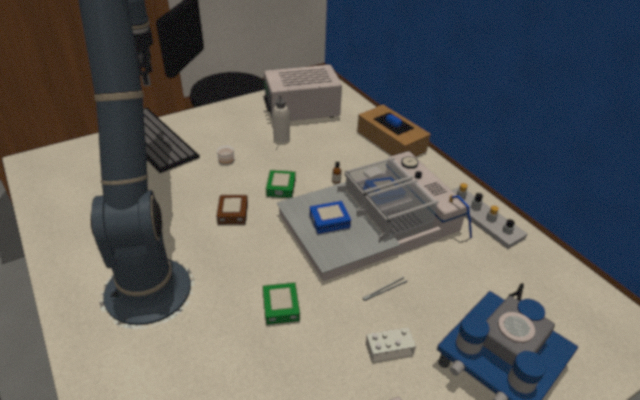

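The top view shows the blue box on the steel deck at (347,203). Things that could be taken for it are the stored blue box at (334,128), green boxes at (258,213) and (405,292), and a brown one at (270,277). I choose (347,203). The left bay (334,128) is full, with the coverslip box on its roof, and the right bay (380,135) is empty. Next I measure the deck and box and check a close crop.

```bash
cat > h.py <<'E'
import numpy as np,cv2
def cloud(f):
    z=f["range_z"].astype(float); v,u=np.mgrid[:z.shape[0],:z.shape[1]]
    P=np.stack([(u-f["cx"])/f["fx"]*z,(v-f["cy"])/f["fy"]*z,z],-1)
    W=(P-f["t"])@f["R"]; W[z==0]=np.nan; return W
def onplane(f,uv,h):
    uv=np.atleast_2d(uv).astype(float)
    d=np.c_[(uv[:,0]-f["cx"])/f["fx"],(uv[:,1]-f["cy"])/f["fy"],np.ones(len(uv))]@f["R"]
    c=-f["R"].T@f["t"]; return c[:2]+d[:,:2]*((h-c[2])/d[:,2])[:,None]
def biggest(m):
    n,l,s,_=cv2.connectedComponentsWithStats(m.astype(np.uint8)); return l==1+np.argmax(s[1:,4])
def bluebox(f,zlo=.065):
    """pose of the deck box from blue top face outline (top cam)"""
    im=f["image"].astype(int); W=cloud(f)
    b=(im[...,2]>im[...,0]+50)
    m=np.zeros(b.shape,bool); m[165:240,290:410]=b[165:240,290:410]; m=biggest(m)
    cs,_=cv2.findContours(m.astype(np.uint8),cv2.RETR_EXTERNAL,cv2.CHAIN_APPROX_NONE)
    XY=onplane(f,cs[0][:,0],.080)
    return m,W,cv2.minAreaRect(XY.astype(np.float32)*1000)
E
python3 - <<'E'
import pickle
from h import *
f=pickle.load(open("pics/top0.pkl","rb")); W=cloud(f)
m,_,r=bluebox(f); print("box",r,"z",np.nanpercentile(W[m][:,2],[5,50,95]), cv2.boxPoints(r).round(1).tolist())
d=np.zeros(m.shape,bool); d[150:255,285:415]=(abs(W[150:255,285:415,2]-.045)<.012); d=biggest(d)
print("deck z",np.nanmedian(W[d][:,2]),d.sum())
cs,_=cv2.findContours(d.astype(np.uint8),cv2.RETR_EXTERNAL,cv2.CHAIN_APPROX_NONE)
c=max(cs,key=len)[:,0]; 
def line(sel,name):
    XY=onplane(f,c[sel],.045); vx,vy,x0,y0=cv2.fitLine(XY.astype(np.float32),cv2.DIST_HUBER,0,.001,.001).ravel()
    print(name,np.degrees(np.arctan2(vy,vx)),x0,y0,sel.sum())
u,v=c.T
line((u<312)&(v>180)&(v<232),"left");line((u>390)&(v>180)&(v<238),"right");line((v>232)&(u>303)&(u<392),"front")
im=f["image"].copy(); cv2.drawContours(im,[c[:,None]],-1,(255,0,0),1)
a=np.hstack([cv2.resize(x[65:255,285:430],None,fx=2.7,fy=3,interpolation=cv2.INTER_CUBIC) for x in(f["image"],im)])
cv2.imwrite("pics/crop0.png",a[:,:,::-1]);print(a.shape)
E
```

```text
box ((508.1106262207031, -49.29753112792969), (81.98020935058594, 96.38813781738281), 75.63131713867188) z [0.075664   0.07924049 0.08293238] [[451.29998779296875, -77.0], [544.5999755859375, -101.0], [565.0, -21.5], [471.6000061035156, 2.4000000953674316]]
deck z 0.04442584877739017 7145
left -4.5713897 0.5013402 0.090910055 51
right -4.632928 0.52121985 -0.20853809 57
front 85.3553 0.40601224 -0.04562253 88
(570, 784, 3)
```

View pics/crop0.png

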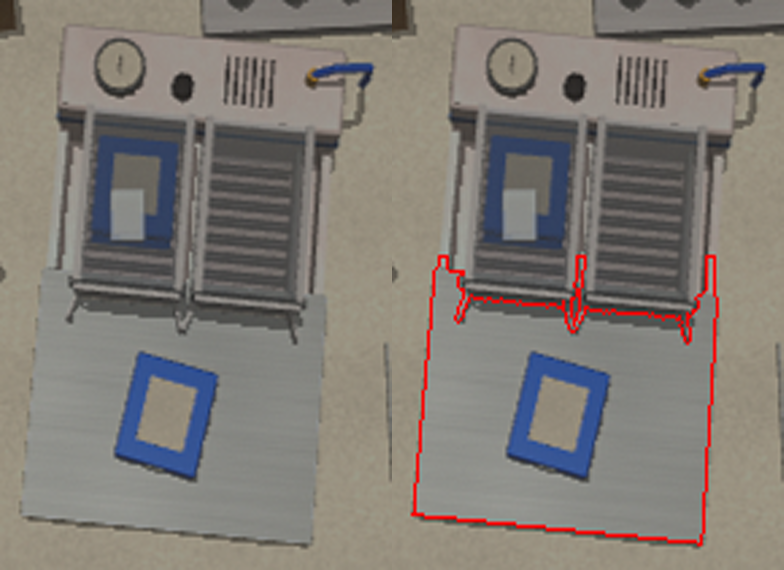

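The crop confirms the blue box lying on the deck with its clasp end towards the robot. The right bay is empty, showing bare rollers. The measured sizes agree with the description: deck width about 0.299 m, box about 98 x 84 mm with its top at 0.079 m. Next I fix the store frame and check IK for the whole plan.

```bash
cat >> h.py <<'E'
PSI=np.radians(-4.6); EX=np.array([np.cos(PSI),np.sin(PSI)]); EY=np.array([-EX[1],EX[0]])
O=.617*EX-.0176*EY
def w(x,y,z): return [*(O+x*EX+y*EY),z]          # store -> world
def s(p): d=np.asarray(p)[:2]-O; return d@EX,d@EY  # world -> store
def boxstore(f):
    r=bluebox(f)[2]; p=cv2.boxPoints(r); e=[p[1]-p[0],p[2]-p[1]]; a=max(e,key=np.linalg.norm); a=a*np.sign(a[0])
    return s(np.array(r[0])/1000),np.degrees(np.arctan2(a[1],a[0])-PSI),r[1]
E
python3 - <<'E'
from plant import robot
from h import *
import pickle
f=pickle.load(open("pics/top0.pkl","rb"));print("store",O,"box",boxstore(f))
pi=np.pi
q=robot.sense()["joint_pos"]
for dy in(pi/2,-pi/2):
    for x,y,z in((-.107,.095,.36),(-.107,.095,.06),(-.107,-.01,.06)):
        r=robot.inverse_kinematics(w(x,y,z),[pi,0,PSI+dy]); print("lat",dy,x,y,z,None if r is None else np.round(r,2))
for tilt in(.35,.5,.6):
    for k in(0,1):
        for x,z in((-.19,.15),(-.18,.06),(-.0,.06)):
            r=robot.inverse_kinematics(w(x,-.06,z),[pi,(2*k-1)*tilt,PSI+k*pi]); print(tilt,k,x,z,None if r is None else np.round(r,2))
E
```

```text
store [ 0.61360107 -0.06702604] box ((np.float64(-0.10657245089549773), np.float64(0.0092111878746036)), np.float64(-9.768687739976041), (81.98020935058594, 96.38813781738281))
lat 1.5707963267948966 -0.107 0.095 0.36 [-0.68  0.1   0.58  1.7  -0.05  1.36 -0.17]
lat 1.5707963267948966 -0.107 0.095 0.06 [-0.51  0.42  0.45  2.07 -0.28  0.71  0.04]
lat 1.5707963267948966 -0.107 -0.01 0.06 [-0.44  0.45  0.63  2.08 -0.39  0.73  0.36]
lat -1.5707963267948966 -0.107 0.095 0.36 [ 0.88  0.33 -1.3   1.63  0.32  1.43  2.6 ]
lat -1.5707963267948966 -0.107 0.095 0.06 [ 0.7   0.72 -1.18  2.    0.81  1.    2.18]
lat -1.5707963267948966 -0.107 -0.01 0.06 [-0.75  0.65  1.11  2.1  -0.77  0.89 -2.4 ]
0.35 0 -0.19 0.15 [-0.71 -0.1   0.88  2.41  0.1   0.45 -1.55]
0.35 0 -0.18 0.06 [ 0.91  0.28 -0.8   2.41  0.78  0.24 -2.22]
0.35 0 -0.0 0.06 [-0.16  0.44  0.39  2.09 -0.6   0.34 -0.95]
0.35 1 -0.19 0.15 [-1.   -0.2   1.12  2.41  0.34  0.48  1.36]
0.35 1 -0.18 0.06 [ 0.86  0.27 -0.74  2.42  0.72  0.23  0.98]
0.35 1 -0.0 0.06 [ 0.02  0.42  0.16  2.08 -0.31  0.31  1.93]
0.5 0 -0.19 0.15 None
0.5 0 -0.18 0.06 None
0.5 0 -0.0 0.06 None
0.5 1 -0.19 0.15 None
0.5 1 -0.18 0.06 None
0.5 1 -0.0 0.06 [ 0.67  0.48 -0.63  2.16  1.27  0.24  0.45]
0.6 0 -0.19 0.15 None
0.6 0 -0.18 0.06 None
0.6 0 -0.0 0.06 [-0.13  0.42  0.35  2.27  4.09  0.23  0.65]
0.6 1 -0.19 0.15 None
0.6 1 -0.18 0.06 None
0.6 1 -0.0 0.06 [ 0.65  0.47 -0.59  2.23  2.04  0.22 -0.31]
```

Run:
```python
from plant import robot
from h import *
pi=np.pi; A=[pi,0,PSI+pi/2]
p=robot.sense()["tcp_pos"]
robot.move_straight([p[0],p[1],.32],vel=.25)
robot.goto(w(-.107,.100,.32),A); robot.grip(.6)
robot.goto(w(-.107,.100,.09),A)
hit=robot.move_straight(w(-.107,.100,.05),vel=.03,contact_N=4)
st=robot.sense(); print(hit,st["tcp_pos"],st["wrist_force"],st["t"],st["opening"])
for t in(.3,.35,.4,.45):
    for k in(0,1):
        print(t,k,[robot.inverse_kinematics(w(x,-.06,.06),[pi,(2*k-1)*t,PSI+k*pi]) is not None for x in(-.18,-.14,-.1,-.08,-.06,-.04,-.02,0)])
```

```text
False [0.51512437 0.04126514 0.05018061] [ 0.11480058  1.16390184 -0.06273723] 5.8583 0.6005025261289768
0.3 0 [True, True, True, True, True, True, True, True]
0.3 1 [True, True, True, True, True, True, True, True]
0.35 0 [True, True, True, True, True, True, True, True]
0.35 1 [True, True, True, True, True, True, True, True]
0.4 0 [False, True, True, True, True, True, True, True]
0.4 1 [False, True, True, True, True, True, True, True]
0.45 0 [False, False, False, False, True, True, True, True]
0.45 1 [False, True, True, True, True, True, True, True]
```

Run:
```python
from plant import robot
from h import *
hit=robot.move_straight(w(-.107,.100,.036),vel=.02,contact_N=4)
st=robot.sense(); print(hit,st["tcp_pos"],st["wrist_force"],st["t"])
```

```text
False [0.51505427 0.04118993 0.03603756] [-0.66281941  0.90552909  1.00106144] 6.7083
```

Run:
```python
from plant import robot
from h import *
print(robot.sense()["wrist_force"])
a=robot.grab_frame("side"); b=robot.grab_frame("top")
c=[cv2.resize(a["image"][130:280,240:440],None,fx=3,fy=3)[:,:,::-1][:, :420],cv2.resize(b["image"][110:260,260:420],None,fx=3,fy=3)[:,:,::-1][:,:370]]
cv2.imwrite("pics/p1.png",np.hstack(c))
```

```text
[-0.66281941  0.90552909  1.00106144]
```

View pics/p1.png

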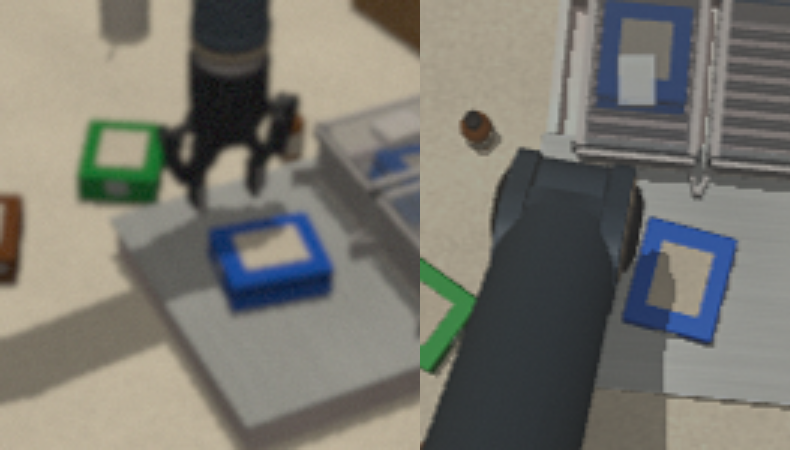

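The side view shows both fingertips close to the deck, left of the box, at about side pixels (307,198) and (326,194). The box is unmoved. I'll get the tip height from the depth there.

Run:
```python
from plant import robot
from h import *
a=robot.grab_frame("side"); W=cloud(a)
S=np.stack([(W[...,:2]-O)@EX,(W[...,:2]-O)@EY,W[...,2]],-1)
for (u0,u1,v0,v1) in((300,313,170,202),(320,332,170,199)):
    P=S[v0:v1,u0:u1].reshape(-1,3); k=(abs(P[:,1]-.1)<.025)&(abs(P[:,0]+.107)<.07)&(P[:,2]>.05); P=P[k]
    print(len(P),P.min(0).round(4),P.max(0).round(4),np.sort(P[:,2])[:12].round(4))
for v in range(184,206,2): print(v,[tuple((S[v,u]*1000).round().tolist()) for u in(304,307,310,324,327)])
```

```text
293 [-0.1631  0.0788  0.0661] [-0.1244  0.1157  0.1809] [0.0661 0.0684 0.0699 0.0704 0.0721 0.0734 0.0736 0.0744 0.0759 0.0762
 0.0763 0.0764]
216 [-0.1017  0.0774  0.067 ] [-0.0524  0.1141  0.1697] [0.067  0.068  0.0693 0.0696 0.0698 0.0711 0.0716 0.0725 0.073  0.0731
 0.0732 0.0747]
184 [(-139.0, 108.0, 116.0), (-140.0, 88.0, 131.0), (-133.0, 83.0, 132.0), (-83.0, 94.0, 107.0), (-77.0, 87.0, 110.0)]
186 [(-145.0, 95.0, 120.0), (-140.0, 87.0, 124.0), (-66.0, 218.0, 4.0), (-84.0, 91.0, 102.0), (-73.0, 93.0, 97.0)]
188 [(-147.0, 92.0, 115.0), (-139.0, 89.0, 115.0), (-66.0, 216.0, -3.0), (-81.0, 95.0, 91.0), (-72.0, 94.0, 88.0)]
190 [(-148.0, 90.0, 110.0), (-139.0, 89.0, 108.0), (-71.0, 206.0, -2.0), (-84.0, 90.0, 88.0), (-73.0, 93.0, 83.0)]
192 [(-146.0, 93.0, 100.0), (-139.0, 88.0, 101.0), (-98.0, 151.0, 40.0), (-83.0, 91.0, 80.0), (-70.0, 96.0, 72.0)]
194 [(-145.0, 95.0, 91.0), (-140.0, 87.0, 95.0), (-104.0, 140.0, 43.0), (-83.0, 90.0, 73.0), (-61.0, 112.0, 49.0)]
196 [(-145.0, 94.0, 84.0), (-139.0, 89.0, 86.0), (-110.0, 127.0, 47.0), (-73.0, 109.0, 47.0), (-64.0, 106.0, 46.0)]
198 [(-147.0, 91.0, 80.0), (-137.0, 91.0, 76.0), (-112.0, 122.0, 44.0), (-74.0, 106.0, 43.0), (-67.0, 100.0, 44.0)]
200 [(-133.0, 120.0, 45.0), (-137.0, 92.0, 68.0), (-116.0, 115.0, 43.0), (-79.0, 97.0, 43.0), (-72.0, 91.0, 46.0)]
202 [(-137.0, 112.0, 45.0), (-127.0, 111.0, 42.0), (-124.0, 99.0, 50.0), (-83.0, 89.0, 44.0), (-75.0, 85.0, 43.0)]
204 [(-140.0, 105.0, 44.0), (-133.0, 100.0, 45.0), (-124.0, 99.0, 43.0), (-105.0, 48.0, 76.0), (-101.0, 38.0, 82.0)]
```

Depth puts the tips near z = 0.066 with the TCP at 0.036, so they are still about 20 mm above the deck. I'll keep lowering under contact guard.

Run:
```python
from plant import robot
from h import *
hit=robot.move_straight(w(-.107,.100,.006),vel=.02,contact_N=4)
st=robot.sense(); print(hit,st["tcp_pos"],st["wrist_force"],st["t"],st["tcp_rot"])
```

```text
True [0.51496127 0.04125293 0.01511983] [-0.81300112 -0.37848313  5.21535175] 7.8667 [-3.14102304e+00 -2.19108463e-04  1.49048734e+00]
```

Contact at TCP z = 0.015, so at this opening the real tips stand 30 mm behind the reported TCP along the tool. I use this measured value. Now the lateral push.

Run:
```python
from plant import robot
from h import *
robot.move_straight(w(-.107,.100,.020),vel=.05)
robot.move_straight(w(-.107,.045,.020),vel=.1)
robot.move_straight(w(-.107,-.007,.020),vel=.05)
print(robot.sense()["wrist_force"])
robot.move_straight(w(-.107,.055,.020),vel=.15)
b=robot.grab_frame("top"); print(boxstore(b),robot.sense()["t"])
cv2.imwrite("pics/p2.png",cv2.resize(b["image"][100:260,260:420],None,fx=3,fy=3)[:,:,::-1])
```

```text
[-0.24151602  0.22993456 -0.35046323]
((np.float64(-0.10026384536760967), np.float64(-0.059364676078500794)), np.float64(0.0804190030861346), (82.85652160644531, 96.71735382080078)) 10.6333
```

View pics/p2.png

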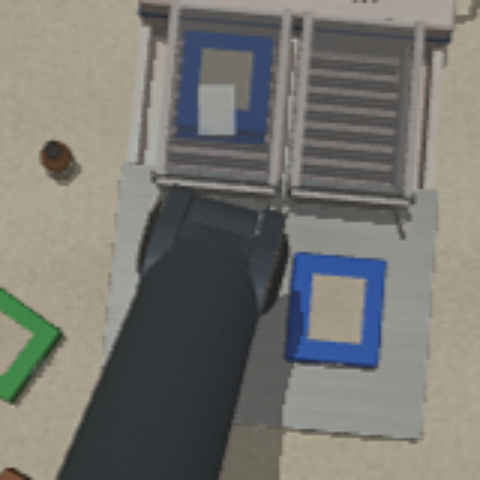

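The box is now at store (-100, -59) mm with yaw 0.1°, in line with the empty bay. In the crop it shows at (337,310), squarely in front of the right bay. Next I plan the tilted push from behind.

```bash
cat >> h.py <<'E'
D=.028
def tip(x,y,z,t): return w(x+D*np.sin(t),y,z-D*np.cos(t))
def att(k,t): return [np.pi,(2*k-1)*t,PSI+k*np.pi]
E
python3 - <<'E'
from plant import robot
from h import *
for t in(0,.2,.25,.3,.35,.4,.45):
    for k in(0,1):
        q=[robot.inverse_kinematics(tip(x,-.06,.053,t),att(k,t)) for x in(-.19,-.18,-.17,-.16,-.13,-.1,-.05,0,.01)]
        print(t,k,"".join("01"[a is not None] for a in q), None if q[2] is None else np.round(q[2],2), None if q[-1] is None else np.round(q[-1],2))
print([robot.inverse_kinematics(tip(-.185,-.06,.15,t),att(k,t)) is not None for t in(.0,.3,.35) for k in(0,1)])
E
```

```text
0 0 111111111 [-0.52  0.52  0.88  2.24 -0.66  0.66 -0.82] [-0.43  0.76  0.85  1.83 -0.72  0.9  -0.89]
0 1 111111111 [ 0.14  0.38  0.03  2.21 -0.02  0.56  1.67] [ 0.13  0.59  0.01  1.79 -0.01  0.76  1.64]
0.2 0 111111111 [-0.43  0.39  0.73  2.37 -0.84  0.39 -0.64] [-0.41  0.65  0.76  1.97 -0.85  0.63 -0.76]
0.2 1 111111111 [ 0.21  0.32 -0.04  2.33 -0.02  0.29  1.67] [ 0.16  0.53 -0.02  1.94  0.    0.47  1.63]
0.25 0 111111111 [-0.37  0.36  0.65  2.4  -0.93  0.32 -0.56] [-0.39  0.62  0.72  2.01 -0.89  0.55 -0.71]
0.25 1 111111111 [ 0.24  0.31 -0.08  2.37  0.01  0.22  1.65] [ 0.18  0.52 -0.04  1.97  0.01  0.4   1.62]
0.3 0 111111111 [-0.25  0.33  0.51  2.42 -1.02  0.23 -0.46] [-0.36  0.6   0.67  2.04 -0.95  0.48 -0.65]
0.3 1 111111111 [ 0.72  0.37 -0.63  2.37  0.87  0.25  0.82] [ 0.19  0.51 -0.06  2.01  0.03  0.33  1.6 ]
0.35 0 000111111 None [-0.31  0.56  0.6   2.07 -1.01  0.39 -0.58]
0.35 1 001111111 [ 0.89  0.41 -0.82  2.4   1.26  0.28  0.46] [ 0.21  0.5  -0.08  2.04  0.07  0.25  1.57]
0.4 0 000000111 None [-0.1   0.51  0.32  2.1  -0.87  0.24 -0.68]
0.4 1 001111111 [ 0.94  0.43 -0.88  2.43  1.54  0.29  0.19] [ 0.5   0.53 -0.44  2.06  0.8   0.26  0.9 ]
0.45 0 000000011 None [ 0.65  0.57 -0.63  2.09  1.23  0.3  -2.63]
0.45 1 000011111 None [ 0.65  0.57 -0.63  2.09  1.23  0.3   0.52]
[True, True, True, True, True, True]
```

Run:
```python
from plant import robot
from h import *
t=.2
robot.move_straight(w(-.107,.055,.15),vel=.2)
robot.goto(tip(-.187,-.06,.16,t),att(1,t)); robot.grip(.45)
robot.goto(tip(-.187,-.06,.075,t),att(1,t))
hit=robot.move_straight(tip(-.187,-.06,.038,t),vel=.02,contact_N=4)
st=robot.sense(); print(hit,st["tcp_pos"],s(st["tcp_pos"]),"expected z",tip(0,0,.0472,t)[2],st["t"],st["wrist_force"])
robot.move_straight([*w(-.187+D*np.sin(t),-.06,0)[:2],st["tcp_pos"][2]+.004],vel=.05)
a=robot.grab_frame("side"); b=robot.grab_frame("top")
cv2.imwrite("pics/p3.png",np.hstack([cv2.resize(x["image"][y0:y0+150,x0:x0+130],None,fx=3,fy=3)[:,:,::-1] for x,y0,x0 in((a,150,270),(b,110,290))]))
```

```text
True [ 0.42789889 -0.11229108  0.01883829] (np.float64(-0.18147380289930234), np.float64(-0.06001234325335727)) expected z 0.019758135820445232 14.975 [-1.6563291   0.21634475  7.66078671]
```

View pics/p3.png

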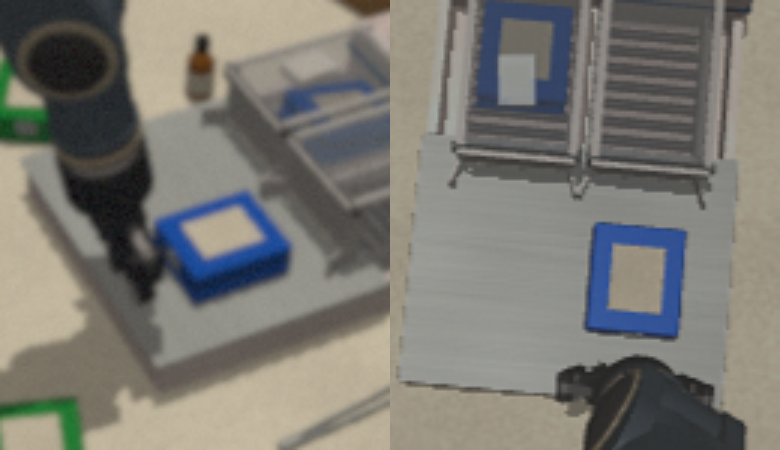

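The fingers stand just behind the box's near end (side crop (145,270)), and the box lines up between the right bay's cheeks (top crop (635,280)). Pushing now, first stage to near end at -60 mm.

Run:
```python
from plant import robot
from h import *
t=.2; z=.0503
print(robot.move_straight(tip(-.071,-.06,z,t),vel=.06,contact_N=20),robot.sense()["wrist_force"])
b=robot.grab_frame("top")
robot.move_straight(tip(-.085,-.06,z,t),vel=.1)
t=.35
robot.move_straight(tip(-.085,-.06,.054,t),vel=.05,attitude=att(1,t))
st=robot.sense(); print(st["tcp_pos"],st["t"],st["joint_pos"],st["wrist_force"])
a=robot.grab_frame("side")
cv2.imwrite("pics/p4.png",np.hstack([cv2.resize(x["image"][y0:y0+150,x0:x0+130],None,fx=3,fy=3)[:,:,::-1] for x,y0,x0 in((a,150,290),(b,90,290))]))
```

```text
False [-0.47854485  0.49899286 -0.66323282]Traceback (most recent call last):
  File "<stdin>", line 8, in <module>
plant.IKError: the arm cannot follow that straight line within its joint ranges
```

Run:
```python
from plant import robot
from h import *
for t in(.32,.3,.28,.25):
    try: robot.move_straight(tip(-.085,-.06,.054,t),vel=.04,attitude=att(1,t)); break
    except robot.IKError: pass
st=robot.sense(); print(t,st["tcp_pos"],st["t"],np.round(st["joint_pos"],2),st["wrist_force"])
a=robot.grab_frame("side"); b=robot.grab_frame("top")
cv2.imwrite("pics/p4.png",np.hstack([cv2.resize(x["image"][y0:y0+150,x0:x0+130],None,fx=3,fy=3)[:,:,::-1] for x,y0,x0 in((a,150,310),(b,90,290))]))
```

```text
0.32 [ 0.53321507 -0.12146292  0.02773125] 18.0417 [ 0.01  0.4   0.18  2.24 -0.48  0.21  2.11] [0.94869251 0.10374957 0.03520985]
```

View pics/p4.png

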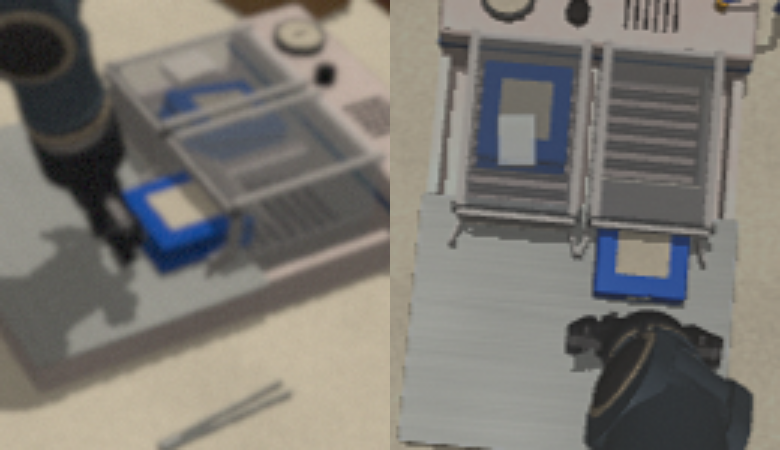

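The box is in the mouth with the flap opened over it (top crop (640,265)), square to the bay. Joint 6 is close to its limit, so I ease the tilt and push on.

Run:
```python
from plant import robot
from h import *
t=.28; robot.move_straight(tip(-.08,-.06,.053,t),vel=.05,attitude=att(1,t))
t=.33; print(robot.move_straight(tip(-.008,-.06,.054,t),vel=.05,attitude=att(1,t),contact_N=15))
st=robot.sense(); print(s(st["tcp_pos"]),st["tcp_pos"][2],st["tcp_rot"],st["t"],np.round(st["joint_pos"],3),st["wrist_force"])
robot.sleep(.6)
a=robot.grab_frame("side"); b=robot.grab_frame("top")
cv2.imwrite("pics/p5.png",np.hstack([cv2.resize(x["image"][y0:y0+150,x0:x0+130],None,fx=3,fy=3)[:,:,::-1] for x,y0,x0 in((a,130,330),(b,70,290))]))
```

```text
False
(np.float64(0.000766613510519091), np.float64(-0.06001051462203977)) 0.027463468774652597 [3.14153656 0.32967752 3.06124327] 20.0083 [-0.025  0.484  0.222  2.084 -0.471  0.282  2.078] [-0.17965711 -0.09219849 -0.22763951]
```

View pics/p5.png

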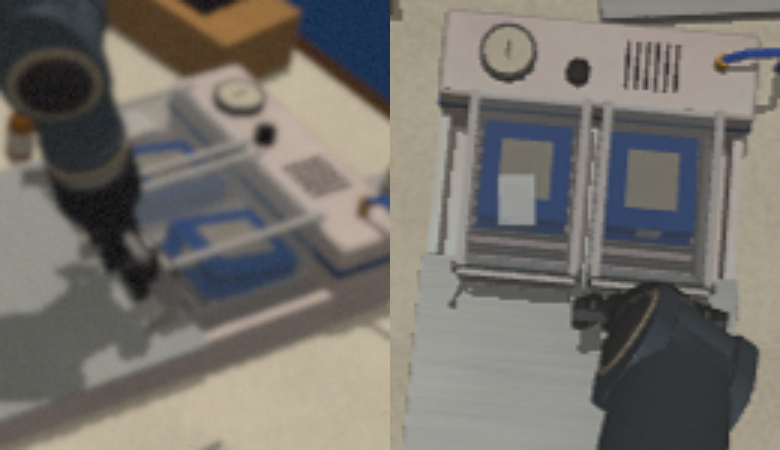

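The box has run down to the back of the right bay (top crop (652,180)), level with the stored one. The fingers are still in the mouth, so I draw them out and up.

Run:
```python
from plant import robot
from h import *
robot.move_straight(tip(-.07,-.06,.054,.26),vel=.08,attitude=att(1,.26))
robot.move_straight(tip(-.13,-.06,.056,.2),vel=.12,attitude=att(1,.2))
robot.move_straight(tip(-.15,-.06,.20,.2),vel=.2)
robot.sleep(.5)
a=robot.grab_frame("side"); b=robot.grab_frame("top")
cv2.imwrite("pics/p6.png",np.hstack([cv2.resize(x["image"][y0:y0+150,x0:x0+130],None,fx=3,fy=3)[:,:,::-1] for x,y0,x0 in((a,130,330),(b,70,290))]))
im=b["image"].astype(int); m=(im[...,2]>im[...,0]+25)
for n,(u0,u1) in dict(stored=(314,352),new=(358,395)).items():
    q=np.zeros(m.shape,bool); q[100:160,u0:u1]=m[100:160,u0:u1]; q=biggest(q)
    c=max(cv2.findContours(q.astype(np.uint8),0,1)[0],key=len)[:,0]; r=cv2.minAreaRect(onplane(b,c,.065).astype(np.float32))
    print(n,np.round(s(r[0]),4),np.round(r[1:][0],4),r[2])
W=cloud(a); S=np.stack([(W[...,:2]-O)@EX,(W[...,:2]-O)@EY,W[...,2]],-1).reshape(-1,3)
for y in(.06,-.06):
    P=S[(abs(S[:,1]-y)<.035)&(abs(S[:,0])<.06)&(S[:,2]>.052)&(S[:,2]<.1)]; print(y,len(P),np.percentile(P[:,0],[10,50,90]) if len(P) else 0)
print(robot.sense()["t"],robot.sense()["wrist_force"])
```

```text
stored [0.1005 0.0596] [0.083  0.1021] 85.6063003540039
new [ 0.1057 -0.0599] [0.0831 0.0921] 85.78118896484375
0.06 155 [-0.00505879 -0.00344547 -0.00193506]
-0.06 185 [-0.00503096 -0.00331163 -0.00182184]
23.8 [-0.47523892 -0.02709972 -1.02509321]
```

View pics/p6.png

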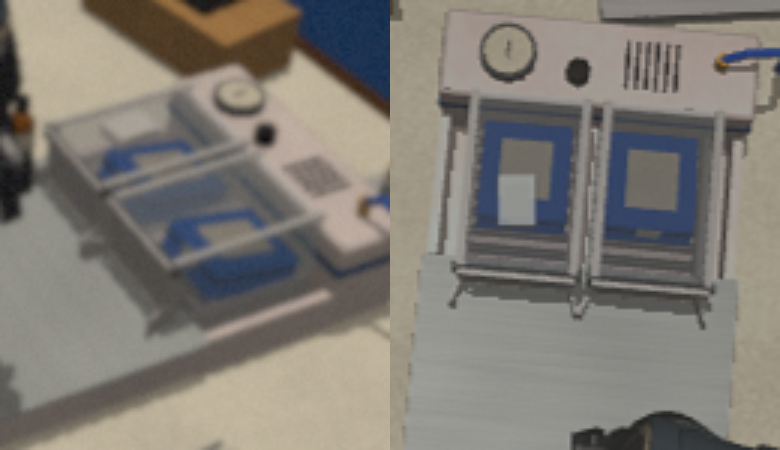

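Both boxes lie at the end stop: their back ends are at 151.5 mm (stored) and 151.8 mm (new). Both bay fronts read the same in depth, with nothing standing in the mouth, so the flap has shut. The coverslip box still lies on the left bay's roof, and the arm is clear.

```bash
python3 -c "
from plant import robot
print(robot.close_job())"
```

```text
the job is handed in; nothing more can be done
None
```

The slide box was slid into the right-hand (empty) bay and lies at its end stop, its flap reads shut from the camera, I saw nothing else disturbed, and the job was handed in at about 24 s (the verdict was not shown).

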